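Pry the tight cover off a power supply unit

ROBOT

A 6-joint arm with a two-finger parallel gripper is mounted at the origin on the work surface. World frame = base frame: x ahead of the robot, y to its left, z up, the work surface at z = 0. Lengths are in m, angles in rad, forces in N, time in s.
With the tool pointing down it reaches from about 0.325 to 0.875 m from the base axis. Payload 4.4 kg.
Tool frame: the origin (TCP) lies midway between the tips of the shut fingers; the grasp point (between the pads) lies 19 mm behind it; z points along the fingers, x is the direction in which the jaws open and shut, and the axes are right-handed (so a half turn about z gives the same grasp; the last joint's range is limited). The gripper opens to 85 mm and grips with 20 to 120 N. Pads are 22 mm wide; open, the fingers measure 114 mm over their backs; the gripper's body (76 mm by 85 mm) begins 54 mm behind the grasp point. The pads swing forward as they close: fully open they stand 13 mm farther back than shut.
Start: joints at [1.194, 0.207, 1.542, -0, 1.393, -0.15], TCP at [0.129, 0.56, 0.231] pointing down, gripper open.
Joint ranges: [-2.73, 2.73], [-0.86, 2.22], [0.23, 2.46], [-1.11, 4.25], [0.08, 2.63], [-2.82, 2.82]. Speed limits (rad/s): [2.79, 2.79, 3.14, 3.14, 3.14, 3.14].

INTERFACE

Orientations are given as a 3x3 rotation matrix whose columns are the frame's x, y, z axes.
In Python, from cell import readout, capture, camera_params, arm gives the robot as it stands.
- The arm moves only by the shell command python3 -m jog 'ROWS' [FORCE]. ROWS is JSON, a list that holds one entry, the list of rows, each a list of 5 numbers: the finger opening in m, from 0 to 0.0854, then the shift along the tool's x, y, z in m, then the turn about the tool's z in degrees. In form: [[[jaw, x, y, z, roll], ...]]. A call has 1 to 12 rows; each row shifts and turns the commanded pose from where the row before left it, along the tool's axes as they then stand; what a row does not reach is not made up. A row lasts 1/10 s, in which the tool goes at most 50 mm and 8.59 degrees, less where a joint would pass 70% of its speed; a pose out of reach is approached as far as the arm can. A call with a gripper value outside its range is refused whole. The fingers move at their own pace and stop on an object; FORCE is the grip in N (left out, the last holds). Time passes only in rows, so rows that do not move let the fingers close. It gives the time, the measured TCP pose, the force and the opening at its end, in the units of the state.
- readout.sense(): the state, without advancing time (a new reading comes with each control period).
- capture(name): name is "scene" or "top" or "wrist"; returns (picture, depth): 384x512x3 uint8, blue, green, red; 384x512 float32, m along the optical axis (not along the pixel's ray), 0 where there is no reading.
- camera_params(name): a dict with "intrinsics" (3x3 intrinsics, pixels), "distortion" ([k1, k2, p1, p2, k3] as OpenCV has them; the pictures are not rectified), "pose" (4x4, takes a point from camera to world coordinates). Camera axes: x right, y down, z forward; pixel columns grow to the right and rows downward; lengths in m; the calibration is good to about 2 mm. A picture is of the moment at which its call begins: read the wrist's pose just before it. camera_params takes no time and is no camera call; for the wrist camera it gives the pose at the moment of the call.
- arm.finish_job(): hands the job in, once; it reports no verdict.
The state is a dict: "clock": time; "joint_positions": joint angles; "dq": joint speeds; "effort": joint torques, N m; "ee_pos": TCP position; "ee_rot": TCP orientation; "ft_force": force on the tool from outside, world axes, zero at the start; "wrist_torque": the same for the moment, N m; "opening": opening from 0.0 (shut) to 1.0 (fully open).
Only numpy, scipy, OpenCV 4.12 (cv2) and the standard library are available. Lean on these libraries where they do the work, as an engineer would, in place of code of your own. Each camera call takes 0.05 s, during which the arm holds its last target.

TASK

The blue cover of the grey power supply unit is stuck: lay the orange-handled pry bar across the steel fulcrum roller with its tip under the cover's overhanging lip, and press the handle down so that the bar levers the cover up by at least 8 mm, where it will stay. Do not push or pull the cover with the gripper, and leave the other things on the bench where they are. Let go of the bar at the end; it may stay where it comes to rest.

Things in the scene. Friction and masses are not known exactly. Their poses are not given: they have to be found in the camera images.
- bar_grip (a point): Grip point (balance point) of the loose 0.18 kg pry bar, x along it to the blade tip, z up; 13 mm above its underside. Orange handle with black end bands, 24 wide x 26 mm high, from 90 mm behind to 40 mm ahead of this point; then a flat steel blade 18 wide x 6 mm thick, from 40 to 170 mm ahead, at mid height of the handle. Grip across the 24 mm.
- bar_tip (a point): Middle of the upper edge of the pry bar's blade tip, 170 mm ahead of bar_grip and 3 mm above it. Same axes as bar_grip.
- fulcrum: Fixed steel roller (18 mm diameter, 60 long, does not turn) on a yellow post before the unit. Origin: middle of its top, 75 mm above the bench. x is level and points square to the roller towards the unit, y along the roller, z up. The grey unit's wall stands 85 mm ahead; its base plate (110 wide, 8 high) ends 35 mm behind; beyond that the bench is free for the bar's handle.
- cover_lip (a point): Middle of the lower front edge of the blue cover's lip, axes as the fulcrum: 57 mm ahead of the fulcrum origin and, cover down, 16 mm above it, so a level blade on the roller has 10 mm to spare. The cover is 131 long (x), 110 wide, 12 thick; its lip overhangs the unit's wall by 28 mm. The blade tip belongs 5 to 25 mm in under the lip (18 is good), near mid width.
- cover (a joint): Height the cover has been raised, m: 0 seated, at most 0.022. Slides straight up only, tight by about 20 N, stays where left. A bar let go on the roller, tip under the lip, tips handle-down until the tip bears on the lip. Pressing its handle 165 mm behind the roller (10 to 13 N) until its top there is 37 mm above the bench raises the cover about 12 mm.
- screwdriver: Bystander: loose screwdriver, green handle, round steel shaft, 200 mm long, lying along its x axis. Origin on its underside.
- spool: Bystander: loose spool of solder standing upright, 56 mm diameter, 54 mm high. Origin at the centre of its underside.
- meter: Bystander: loose yellow hand multimeter lying flat, 150 x 80 x 36 mm. Origin at the centre of its underside.

How it is judged:
On the way, in this order (a step that is already met when the one before it is completed fails the run):
1. the bar's blade tip is under the cover's lip while the cover is still down (x of bar_tip in the frame of cover_lip between 0.002 and 0.03 m and y of bar_tip in the frame of cover_lip between -0.05 and 0.05 m and z of bar_tip in the frame of cover_lip between -0.03 and 0.003 m and value of joint cover below 0.003 m), for 0.1 s.
2. the bar, bearing on the fulcrum roller, levers the cover up (value of joint cover above 0.005 m and contact force between bar and fulcrum above 3 N and contact force between bar and cover above 0.5 N), for 0.05 s.
At the end, for the whole second after the job is handed in: The cover stands raised by at least 8 mm (7.5 mm counts) by the bar over the roller; the bar is let go and at rest, wherever it lies (value of joint cover above 0.0075 m and linear speed of bar below 0.03 m/s); the robot touches nothing.
It fails at once if the robot pulls or pushes at the cover itself (more than 4 N) (contact force between the arm and cover above 4 N).
It fails at once if the fingers pull or push at the cover itself (more than 4 N) (contact force between the fingers and cover above 4 N).
It fails at once if a bystander is moved by more than 30 mm (distance of any of screwdriver, spool, meter from where it was at the start of the episode above 0.03 m).
It also fails if it takes over 51 s, if anything falls off the work surface, if the arm or the gripper's body presses on something with over 40 N, if the wrist force passes 120 N, or if a joint passes its speed limit or range.

## Working session

There is one attempt and no reset: what is moved stays moved. The work goes in short steps, Python scripts to look and compute and a shell command to move; the robot and the scene stay as the last step left them, time stands still between calls to the robot, and variables do not carry over. Pictures are saved under pics/ and viewed, and the job is handed in when it is done.

```bash
ls; mkdir -p pics
python3 - <<'E'
from cell import readout,capture,camera_params
import cv2,numpy as np
for n in("scene","top","wrist"):
    p=camera_params(n)
    im,d=capture(n);cv2.imwrite(f"pics/{n}0.png",im);np.savez(f"{n}0.npz",im=im,d=d,K=p["intrinsics"],D=p["distortion"],T=p["pose"])
    print(n,np.round(p["pose"],3).tolist(),np.round(p["distortion"],3))
print(readout.sense())
E
```

```text
pics
scene [[0.822, 0.394, -0.41, 1.089], [0.569, -0.584, 0.579, -0.66], [-0.011, -0.709, -0.705, 0.953], [0.0, 0.0, 0.0, 1.0]] [-0.039  0.     0.     0.     0.   ]
top [[0.005, -0.989, 0.147, 0.358], [-1.0, -0.004, 0.007, 0.035], [-0.006, -0.147, -0.989, 1.568], [0.0, 0.0, 0.0, 1.0]] [-0.143  0.     0.     0.     0.   ]
wrist [[0.224, 0.93, 0.292, 0.055], [0.975, -0.213, -0.07, 0.576], [-0.003, 0.301, -0.954, 0.372], [0.0, 0.0, 0.0, 1.0]] [-0.054  0.     0.     0.     0.   ]
{'clock': 0.15, 'joint_positions': array([ 1.19451024e+00,  2.07268874e-01,  1.54260126e+00,  3.59926355e-05,
        1.39351120e+00, -1.50517407e-01]), 'dq': array([ 0.00111539, -0.00143848, -0.00510755,  0.00082777, -0.00064398,
        0.00110885]), 'effort': array([ 1.25732545e-04, -3.83510971e+01, -2.92039061e+01, -1.40577326e-04,
        6.53939758e-03, -2.06622883e-05]), 'ee_pos': array([0.12851285, 0.55986431, 0.23037882]), 'ee_rot': array([[ 2.23861211e-01,  9.74620789e-01, -6.90235406e-04],
       [ 9.74619438e-01, -2.23862070e-01, -1.65052084e-03],
       [-1.76314944e-03, -3.03229251e-04, -9.99998400e-01]]), 'ft_force': array([-0.38849524, -0.44741354, -0.18719429]), 'wrist_torque': array([ 0.03602331, -0.06162285, -0.01282399]), 'opening': 1.0003495457042326}
```

View pics/top0.png

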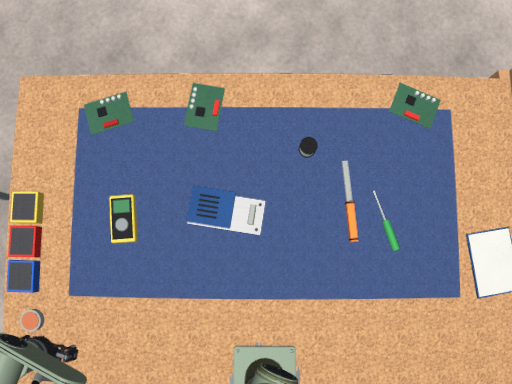

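View pics/scene0.png

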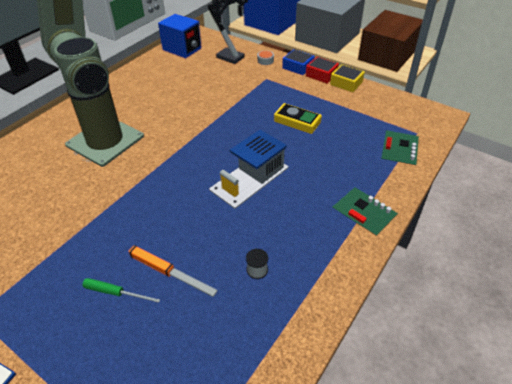

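View pics/wrist0.png

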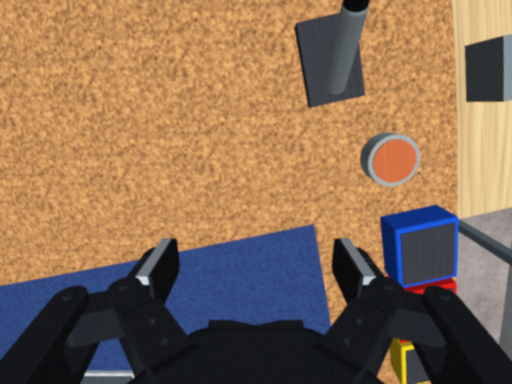

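```bash
cat > h.py <<'E'
import numpy as np,cv2
from cell import readout,capture,camera_params
def grab(n,tag):
    p=camera_params(n); im,d=capture(n)
    cv2.imwrite(f"pics/{tag}.png",im)
    np.savez(f"{tag}.npz",im=im,d=d,K=p["intrinsics"],D=p["distortion"],T=p["pose"])
def load(tag):
    z=np.load(f"{tag}.npz"); return z["im"],z["d"],np.array(z["K"],float),np.array(z["D"],float),np.array(z["T"])
def cloud(tag):
    im,d,K,D,T=load(tag); h,w=d.shape
    u,v=np.meshgrid(np.arange(w),np.arange(h))
    n=cv2.undistortPoints(np.stack([u,v],-1).reshape(-1,1,2).astype(np.float64),K,D).reshape(h,w,2)
    P=np.dstack([n[...,0]*d,n[...,1]*d,d])@T[:3,:3].T+T[:3,3]
    P[d<=0]=np.nan
    return im,P
def atz(tag,uv,z):
    im,d,K,D,T=load(tag)
    n=cv2.undistortPoints(np.array(uv,float).reshape(-1,1,2),K,D).reshape(-1,2)
    r=np.c_[n,np.ones(len(n))]@T[:3,:3].T
    return T[:3,3]+r*((z-T[2,3])/r[:,2])[:,None]
def proj(tag,P):
    im,d,K,D,T=load(tag); R=T[:3,:3].T
    return cv2.projectPoints(np.array(P,float).reshape(-1,1,3),cv2.Rodrigues(R)[0],-R@T[:3,3],K,D)[0].reshape(-1,2)
E
python3 - <<'E'
from h import *
for t in("top0","scene0"):
    im,P=cloud(t); b,g,r=[im[...,i].astype(int) for i in range(3)]
    o=(r>190)&(g>80)&(g<160)&(b<70)
    o&=(np.abs(P[...,2]-.02)<.03)&(P[...,1]<-.1)&(np.abs(P[...,0]-.5)<.25)
    q=P[o]; print(t,o.sum(),np.nanmedian(q,0),np.nanmin(q,0),np.nanmax(q,0))
    gr=(g>120)&(r<80)&(b<100)&(P[...,1]<-.1)&(P[...,0]<.6);print('scr',np.nanmedian(P[gr],0))
im,P=cloud("top0")
for u,v in[(346,161),(346,163),(352,240),(247,216),(251,216),(256,215),(235,212),(235,195),(232,228),(266,201),(263,234),(244,200),(240,232),(300,250),(308,147),(122,218)]: print(u,v,im[v,u],np.round(P[v,u],4))
for t,bx in(("top0",(170,170,420,260)),("scene0",(60,120,320,320))):
    im=load(t)[0];x0,y0,x1,y1=bx
    c=cv2.resize(im[y0:y1,x0:x1],None,fx=3,fy=3,interpolation=cv2.INTER_CUBIC);cv2.imwrite(f"pics/{t}c.png",c);print(c.shape)
E
```

```text
top0 42 [ 0.48793983 -0.26264489  0.0228063 ] [ 0.42050307 -0.28671684  0.00422541] [ 0.54677277 -0.25706661  0.03004465]
scr [ 0.43594124 -0.39441868  0.02080752]
scene0 110 [ 0.48567281 -0.27970574  0.0255296 ] [ 0.43056044 -0.28901051  0.02029185] [ 0.5410334  -0.25844699  0.02972974]
scr [ 0.44296063 -0.39856472  0.02481864]
346 161 [191 199 193] [ 0.6761 -0.2598  0.0149]
346 163 [190 195 192] [ 0.6688 -0.259   0.0184]
352 240 [ 72 139 232] [ 0.423  -0.2706  0.0282]
247 216 [232 233 234] [0.4995 0.057  0.0017]
251 216 [192 196 194] [0.4926 0.0438 0.0781]
256 215 [230 230 231] [0.5016 0.0285 0.0141]
235 212 [233 233 236] [0.5115 0.095  0.0068]
235 195 [133  96  76] [0.5551 0.0923 0.0875]
232 228 [233 234 234] [0.4603 0.1036 0.0143]
266 201 [147 102  82] [ 0.5476 -0.0032  0.002 ]
263 234 [145  99  77] [0.4425 0.0062 0.0044]
244 200 [230 231 232] [0.5494 0.0666 0.0106]
240 232 [115  78  62] [0.4486 0.0787 0.0036]
300 250 [139  94  74] [ 0.3928 -0.1111 -0.006 ]
308 147 [41 39 40] [ 0.7117 -0.1334  0.056 ]
122 218 [140 138 135] [0.4873 0.4477 0.0387]
(270, 750, 3)
(600, 780, 3)
```

View pics/top0c.png

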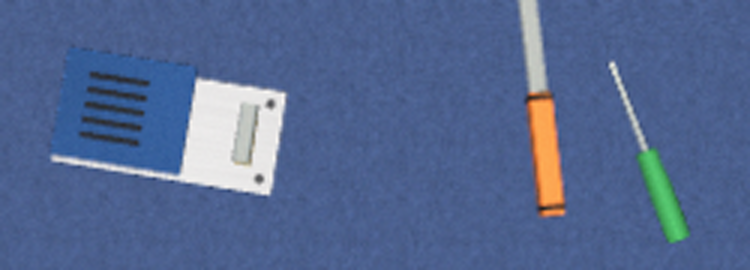

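View pics/scene0c.png

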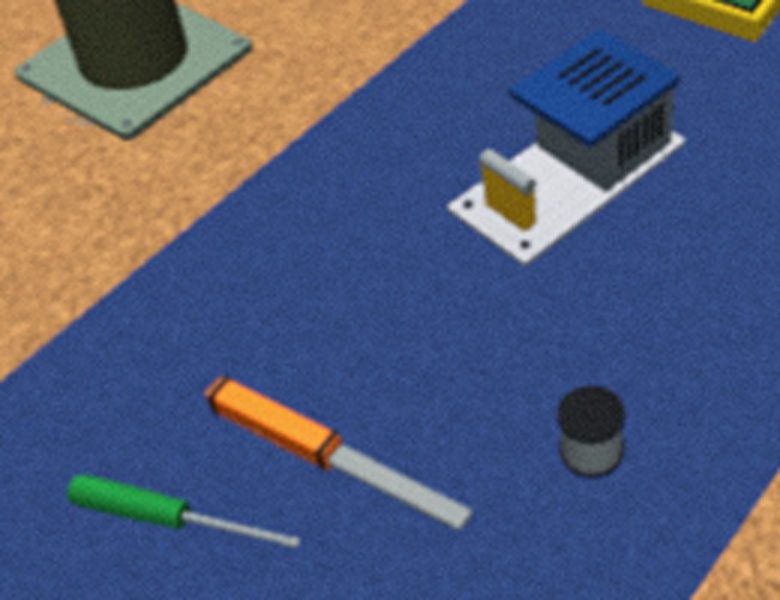

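Run:
```python
from h import *
# bar axis fit, top
print(atz("top0",[(354.3,241.7),(350,201)],.026),atz("top0",[(346,161)],.016))
r=atz("top0",[(253,204.3),(250,224.3)],.075);print(r)
d=r[0]-r[1];print(np.linalg.norm(d),np.degrees(np.arctan2(d[1],d[0])))
# cover corner px
c=atz("top0",[(235.2,192),(230,229)],.103);print('lip edge',c,np.linalg.norm(c[0]-c[1]),np.degrees(np.arctan2(*(c[0]-c[1])[1::-1])))
# blue cover & roller from depth
for t in("top0","scene0"):
    im,P=cloud(t); m=(np.abs(P[...,0]-.5)<.12)&(P[...,1]>.08)&(P[...,1]<.27)&(P[...,2]>.09)
    q=P[m].astype(np.float32);print(t,m.sum(),np.median(q,0),cv2.minAreaRect(q[:,:2]))
    m=(np.abs(P[...,0]-.5)<.08)&(P[...,1]>-.01)&(P[...,1]<.075)&(P[...,2]>.055)
    q=P[m].astype(np.float32);print(t,m.sum(),np.median(q,0),q.max(0),cv2.minAreaRect(q[:,:2]))
```

```text
[[ 0.41775613 -0.27820482  0.026     ]
 [ 0.54552761 -0.26731178  0.026     ]] [[ 0.67586358 -0.25961188  0.016     ]]
[[0.52852697 0.03797333 0.075     ]
 [0.46779327 0.04676261 0.075     ]]
0.06136638682417905 -8.234589324065322
lip edge [[0.56206124 0.09122962 0.103     ]
 [0.45153226 0.10561524 0.103     ]] 0.11146120476661056 -7.415501199438004Traceback (most recent call last):
  File "<stdin>", line 11, in <module>
cv2.error: OpenCV(4.12.0) /io/opencv/modules/imgproc/src/convhull.cpp:143: error: (-215:Assertion failed) total >= 0 && (depth == CV_32F || depth == CV_32S) in function 'convexHull'
```

```bash
python3 -m jog '[[[0.085,-0.029,0.0345,0,0],[0.085,-0.029,0.0345,0,0],[0.085,-0.029,0.0345,0,0],[0.085,-0.029,0.0345,0,0],[0.085,-0.029,0.0345,0,0],[0.085,-0.029,0.0345,0,0],[0.085,-0.029,0.0345,0,0],[0.085,-0.029,0.0345,0,0],[0.085,-0.029,0.0345,0,0],[0.085,-0.029,0.0345,0,0]]]'
python3 -m jog '[[[0.085,-0.0396,0.0192,0,0],[0.085,-0.0396,0.0192,0,0],[0.085,-0.0396,0.0192,0,0],[0.085,-0.0396,0.0192,0,0],[0.085,-0.0396,0.0192,0,0],[0.085,-0.0396,0.0192,0,0],[0.085,-0.0396,0.0192,0,0],[0.085,-0.0396,0.0192,0,0],[0.085,-0.0396,0.0192,0,0],[0.085,-0.0396,0.0192,0,0],[0.085,-0.0396,0.0192,0,0]]]'
python3 -m jog '[[[0.085,0,0,0,8.5],[0.085,0,0,0,8.5],[0.085,0,0,0,8.5],[0.085,0,0,0,8.5],[0.085,0,0,0,8.5],[0.085,0,0,0,8.5],[0.085,0,0,0,8.5],[0.085,0,0,0,8.5],[0.085,0,0,0,8.5],[0.085,0,0,0,8.5]]]'
python3 -m jog '[[[0.085,0,0,0,8.5],[0.085,0,0,0,8.5],[0.085,0,0,0,8.5],[0.085,0,0,0,8.5],[0.085,0,0,0,8.5],[0.085,0,0,0,8.5],[0.085,0,0,0,8.5],[0.085,0,0,0,8.5],[0.085,0,0,0,8.5],[0.085,0,0,0,1.4],[0.085,0,0,0,0]]]'
python3 -c "
from h import *
grab('wrist','w1');s=readout.sense();print(s['clock'],s['joint_positions'],s['ee_rot'])"
```

```text
clock: 1.15
ee_pos: [0.4006, 0.1989, 0.2312]
ee_rot: [[0.224, 0.975, 0.0], [0.975, -0.224, 0.0], [0.0, 0.0, -1.0]]
ft_force: [1.1, 0.1, -0.6]
opening: 0.995
clock: 2.25
ee_pos: [0.5083, -0.273, 0.2309]
ee_rot: [[0.224, 0.975, -0.0], [0.975, -0.224, 0.001], [0.0, -0.001, -1.0]]
ft_force: [0.6, 0.6, 0.5]
opening: 0.996
clock: 3.25
ee_pos: [0.5081, -0.2711, 0.2308]
ee_rot: [[0.99, -0.144, -0.001], [-0.144, -0.99, 0.001], [-0.001, -0.0, -1.0]]
ft_force: [-0.3, 0.6, -0.3]
opening: 0.994
clock: 4.35
ee_pos: [0.5082, -0.2712, 0.231]
ee_rot: [[0.075, -0.997, -0.001], [-0.997, -0.075, 0.0], [-0.0, 0.0, -1.0]]
ft_force: [-1.0, -0.3, 0.1]
opening: 1.001
4.4 [-6.40379703e-01  2.09377820e-01  1.53867325e+00  2.37187462e-05
  1.39399862e+00  8.55374883e-01] [[ 7.49671104e-02 -9.97185945e-01 -3.52533553e-04]
 [-9.97185956e-01 -7.49672144e-02  2.91803045e-04]
 [-3.17410354e-04  3.29665877e-04 -9.99999895e-01]]
```

View pics/w1.png

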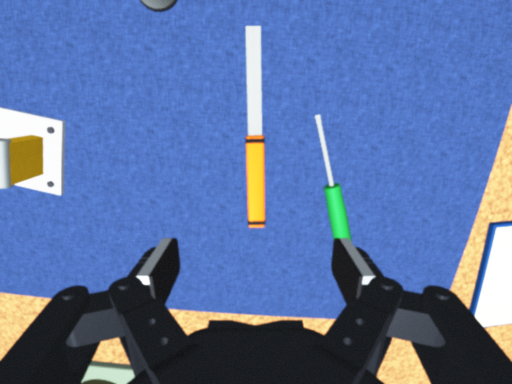

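Run:
```python
from h import *
a=atz("w1",[(257,227.5),(255,135)],.026);b=atz("w1",[(253.3,26)],.016)
print(a,b,np.linalg.norm(b[0,:2]-a[0,:2]))
im,P=cloud("w1"); bb,g,r=[im[...,i].astype(int) for i in range(3)]
o=(r>200)&(g>80)&(g<220)&(bb<80)&(P[...,2]>.015)&(P[...,2]<.04);q=P[o][:,:2].astype(np.float32);print(o.sum(),cv2.minAreaRect(q),np.median(P[o],0))
d=b[0,:2]-a[0,:2];print(np.degrees(np.arctan2(d[1],d[0])),a[0,:2]+.09*d/np.linalg.norm(d))
o=(r<70)&(g>120)&(bb<100)&(P[...,2]>.005);q=P[o][:,:2].astype(np.float32);print('scr',cv2.boxPoints(cv2.minAreaRect(q)))
```

```text
[[ 0.42082478 -0.28158578  0.026     ]
 [ 0.55057174 -0.26905208  0.026     ]] [[ 0.67869228 -0.2574603   0.016     ]] 0.2589936011322882
865 ((0.48652881383895874, -0.2740527391433716), (0.12556591629981995, 0.02135327458381653), 4.764456272125244) [ 0.50369539 -0.27762662  0.02551466]
5.344901908175005 [ 0.51043347 -0.2732022 ]
scr [[ 0.4003394  -0.40451643]
 [ 0.42602167 -0.43897006]
 [ 0.54818165 -0.3479102 ]
 [ 0.5224993  -0.31345657]]
```

```bash
python3 -m jog '[[[0.07,0.0015,-0.0027,0,-0.7],[0.07,0,0,0.04,0],[0.07,0,0,0.04,0],[0.07,0,0,0.04,0],[0.07,0,0,0.04,0],[0.07,0,0,0.03,0],[0.07,0,0,0.02,0],[0.07,0,0,0.012,0],[0.07,0,0,0.006,0],[0.07,0,0,0,0]]]' 60
python3 -m jog '[[[0.01,0,0,0,0],[0.01,0,0,0,0],[0.01,0,0,0,0],[0.01,0,0,0,0],[0.01,0,0,0,0],[0.01,0,0,0,0],[0.01,0,0,0,0],[0.01,0,0,0,0]]]' 60
```

```text
clock: 5.4
ee_pos: [0.5113, -0.2727, 0.0031]
ee_rot: [[0.085, -0.996, -0.0], [-0.996, -0.085, 0.0], [-0.0, 0.0, -1.0]]
ft_force: [0.6, 0.1, 0.0]
opening: 0.82
clock: 6.2
ee_pos: [0.5122, -0.2732, 0.0047]
ee_rot: [[0.085, -0.996, 0.002], [-0.996, -0.085, -0.001], [0.001, -0.002, -1.0]]
ft_force: [0.2, -0.8, 5.9]
opening: 0.265
```

```bash
python3 -m jog '[[[0.01,0,0,-0.01,0],[0.01,0,0,-0.03,0],[0.01,0,0,-0.03,0],[0.01,0,0,-0.03,0],[0.01,0,0,-0.03,0],[0.01,0,0,-0.02,0],[0.01,0,0,0,0]]]' 80
python3 -m jog '[[[0.01,0,0,0,-6],[0.01,0,0,0,-8],[0.01,0,0,0,-8],[0.01,0,0,0,-8],[0.01,0,0,0,-8],[0.01,0,0,0,-8],[0.01,0,0,0,-8],[0.01,0,0,0,-8],[0.01,0,0,0,-8],[0.01,0,0,0,-7.3],[0.01,0,0,0,0]]]' 
python3 -c "
from h import *
grab('wrist','w2');grab('scene','s2');s=readout.sense();print(s['ee_pos'],s['ee_rot'])"
```

```text
clock: 6.9
ee_pos: [0.513, -0.274, 0.1569]
ee_rot: [[0.085, -0.996, 0.006], [-0.996, -0.085, -0.004], [0.005, -0.005, -1.0]]
ft_force: [0.3, -0.2, -1.3]
opening: 0.262
clock: 8.0
ee_pos: [0.5098, -0.2717, 0.151]
ee_rot: [[0.991, -0.137, -0.003], [-0.137, -0.991, 0.002], [-0.004, -0.002, -1.0]]
ft_force: [0.1, 0.8, -2.1]
opening: 0.261
[ 0.51021174 -0.27192676  0.15164343] [[ 0.99028873 -0.13900435 -0.00245294]
 [-0.13900022 -0.99029075  0.00178151]
 [-0.00267676 -0.00142325 -0.9999954 ]]
```

View pics/w2.png

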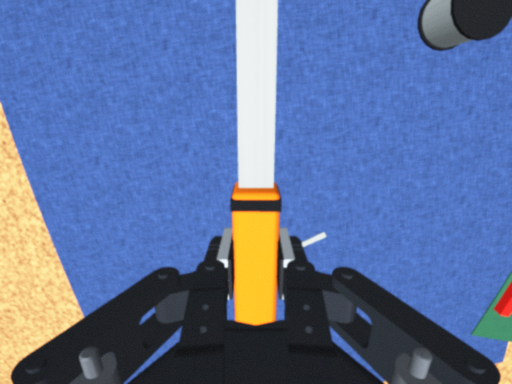

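View pics/s2.png

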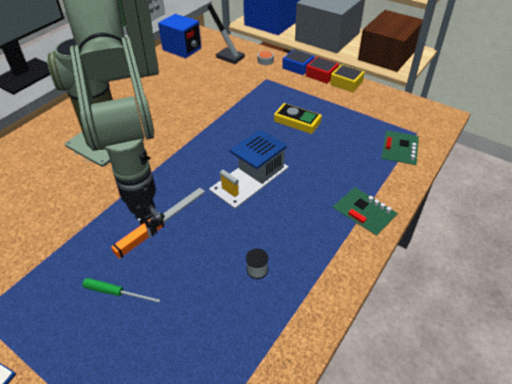

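```bash
cat > bar.py <<'E'
from h import *
import sys
def barfit(tag,R,t):
    im,P=cloud(tag); Q=(P-t)@R   # tool frame
    s=-Q[...,1]; 
    m=(np.abs(Q[...,0])<.02)&(np.abs(Q[...,2]+.01)<.04)
    b=[]
    for a in np.arange(.0,.175,.01):
        k=m&(s>=a)&(s<a+.01)
        if k.sum()>20: b.append((a+.005,Q[k][:,0].mean()*1e3,np.median(-Q[k][:,2])*1e3,np.ptp(Q[k][:,0])*1e3,k.sum()))
    print(np.round(b,3));
E
python3 - <<'E'
from bar import *
s=readout.sense();barfit("w2",s['ee_rot'],s['ee_pos'])
im,P=cloud("w2");print(P[188:196,257],(P[186,257]-s['ee_pos'])@s['ee_rot'])
E
```

```text
[[ 5.0000e-03 -4.0100e-01  2.0353e+01  3.9954e+01  1.3420e+03]
 [ 1.5000e-02  2.8500e-01  2.0878e+01  3.9982e+01  2.0710e+03]
 [ 2.5000e-02  9.6100e-01  2.0224e+01  2.4405e+01  8.7600e+02]
 [ 3.5000e-02  1.0290e+00  1.8384e+01  2.4907e+01  1.2050e+03]
 [ 4.5000e-02  9.4600e-01  1.0045e+01  1.7768e+01  6.8100e+02]
 [ 5.5000e-02  1.0900e+00  1.0077e+01  1.7960e+01  7.4400e+02]
 [ 6.5000e-02  9.8400e-01  1.0057e+01  1.7683e+01  7.7500e+02]
 [ 7.5000e-02  1.0930e+00  9.9760e+00  1.8110e+01  8.1100e+02]
 [ 8.5000e-02  1.0550e+00  9.9270e+00  1.8193e+01  8.9000e+02]
 [ 9.5000e-02  9.8600e-01  9.9490e+00  1.8018e+01  9.2700e+02]
 [ 1.0500e-01  8.8300e-01  9.9370e+00  1.7998e+01  9.8000e+02]
 [ 1.1500e-01  9.1900e-01  9.9500e+00  1.7961e+01  1.0260e+03]
 [ 1.2500e-01  1.0930e+00  9.6670e+00  1.7857e+01  1.2000e+02]]
[[ 0.51684362 -0.23664893  0.16170562]
 [ 0.51681865 -0.23681181  0.16291339]
 [ 0.51683644 -0.2366435   0.16515494]
 [ 0.51686278 -0.23640985  0.16754916]
 [ 0.51685358 -0.23645251  0.16902315]
 [ 0.51683899 -0.23653758  0.1703328 ]
 [ 0.51680054 -0.23680773  0.17104988]
 [ 0.51672311 -0.2373795   0.17084588]] [ 0.00163047 -0.03704974 -0.01035597]
```

```bash
python3 -m jog '[[[0.01,-0.0095,-0.03,0,0],[0.01,-0.0095,-0.03,0,0],[0.01,-0.0095,-0.03,0,0],[0.01,-0.0095,-0.03,0,0],[0.01,-0.0095,-0.03,0,0],[0.01,-0.0093,-0.028,0,0],[0.01,0,0,0,0],[0.01,0,0,0,0]]]' 
python3 -c "
from bar import *
grab('wrist','w3');grab('scene','s3');grab('top','t3');s=readout.sense();print(s['ee_pos'],s['ee_rot']);barfit('w3',s['ee_rot'],s['ee_pos'])
im,P=cloud('s3')
cv2.imwrite('pics/s3c.png',cv2.resize(im[100:300,100:350],None,fx=3,fy=3,interpolation=2))"
```

```text
clock: 8.9
ee_pos: [0.4789, -0.088, 0.153]
ee_rot: [[0.991, -0.136, -0.0], [-0.136, -0.991, -0.0], [-0.0, 0.0, -1.0]]
ft_force: [0.1, -0.7, -2.2]
opening: 0.262
[ 0.47947499 -0.08940963  0.15330578] [[ 9.90437473e-01 -1.37962022e-01  3.04755625e-04]
 [-1.37961879e-01 -9.90437438e-01 -4.48506375e-04]
 [ 3.63718227e-04  4.02172862e-04 -9.99999853e-01]]
[[ 5.0000e-03 -2.7100e-01  2.0744e+01  3.9975e+01  1.2430e+03]
 [ 1.5000e-02  1.7200e-01  2.1243e+01  3.9938e+01  2.1710e+03]
 [ 2.5000e-02  7.0000e-01  2.0533e+01  2.4396e+01  8.6200e+02]
 [ 3.5000e-02  6.8400e-01  1.9458e+01  2.4849e+01  1.2370e+03]
 [ 4.5000e-02  7.6300e-01  1.0493e+01  1.7847e+01  6.7500e+02]
 [ 5.5000e-02  7.4400e-01  1.0421e+01  1.8013e+01  7.3300e+02]
 [ 6.5000e-02  7.9600e-01  1.0383e+01  1.7679e+01  7.6200e+02]
 [ 7.5000e-02  9.2400e-01  1.0309e+01  1.8167e+01  8.3400e+02]
 [ 8.5000e-02  7.0700e-01  1.0267e+01  1.8187e+01  8.9200e+02]
 [ 9.5000e-02  8.1200e-01  1.0272e+01  1.8113e+01  9.1300e+02]
 [ 1.0500e-01  6.8100e-01  1.0285e+01  1.7983e+01  9.6600e+02]
 [ 1.1500e-01  6.6800e-01  1.0212e+01  1.8011e+01  1.0250e+03]
 [ 1.2500e-01  8.7500e-01  1.0025e+01  1.7990e+01  2.3300e+02]]
```

View pics/w3.png

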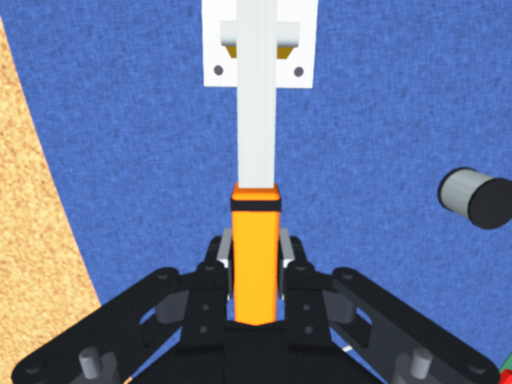

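View pics/s3c.png

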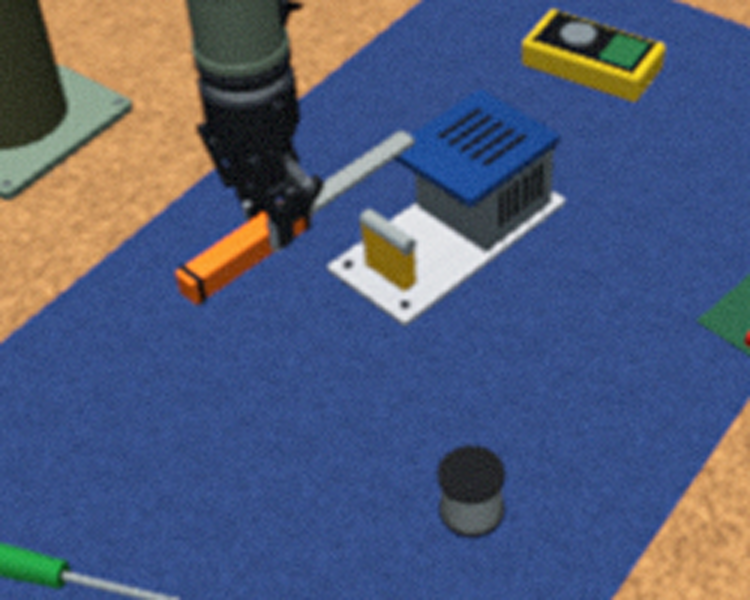

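View pics/t3.png

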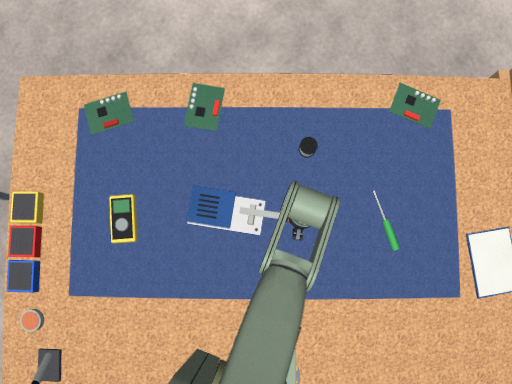

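Run:
```python
from h import *
s=readout.sense();R=s['ee_rot'];t=s['ee_pos']
im,P=cloud("w3");Q=(P-t)@R
for nm,z in(("w3",None),):
    m=(P[...,2]>.062)&(P[...,2]<.09)&(-Q[...,1]>.09)&(abs(Q[...,0])<.06)
    q=Q[m];print(m.sum(),'lat',np.percentile(q[:,0],[1,99]),'s',np.percentile(-q[:,1],[1,99]),'zmax',np.percentile(P[m][:,2],98),P[m][:,2].max())
    for sgn in(-1,1):
        k=m&(sgn*Q[...,0]>.012);w=P[...,2][k];top=k&(P[...,2]>np.percentile(w,97)-.002)
        print(sgn,'s top',np.mean(-Q[...,1][top]),Q[...,0][k].min(),Q[...,0][k].max(), 's range',-Q[...,1][k].max(),-Q[...,1][k].min())
f=np.array([.498,.0424,.075]);print('top est in tool',(f-t)@R)
```

```text
1013 lat [-0.02634334  0.03314938] s [0.12246078 0.13916099] zmax 0.07530793188473309 0.07631205073158007
-1 s top 0.1318673686977261 -0.0270162938397637 -0.014531847785869304 s range 0.12291161932620556 0.13957338093167593
1 s top 0.13122550048848364 0.016186529318437497 0.03360140276855263 s range 0.12225446356507255 0.13916591559150004
top est in tool [ 0.00013467 -0.13313643  0.07825229]
```

```bash
python3 -m jog '[[[0.01,0.002,0,0.02,0],[0.01,0,0,0.025,0],[0.01,0,0,0.02,0],[0.01,0,0,0.012,0],[0.01,0,0,0,0],[0.01,0,0,0,0]]]' 
python3 -c "
from bar import *
grab('wrist','w4');grab('scene','s4');s=readout.sense();print(s['ee_pos'],s['ee_rot']);barfit('w4',s['ee_rot'],s['ee_pos'])
im,P=cloud('s4')
cv2.imwrite('pics/s4c.png',cv2.resize(im[120:220,160:310],None,fx=5,fy=5,interpolation=2))"
```

```text
clock: 9.65
ee_pos: [0.4817, -0.0894, 0.0767]
ee_rot: [[0.991, -0.137, 0.001], [-0.137, -0.991, -0.0], [0.001, 0.0, -1.0]]
ft_force: [-1.0, 0.2, -1.9]
opening: 0.263
[ 0.48240888 -0.08943645  0.07753375] [[ 9.90595263e-01 -1.36801105e-01  2.54608357e-03]
 [-1.36799096e-01 -9.90598359e-01 -9.48052394e-04]
 [ 2.65184082e-03  5.90834280e-04 -9.99996309e-01]]
[[ 5.0000e-03 -1.9500e-01  2.0325e+01  3.9982e+01  1.5140e+03]
 [ 1.5000e-02  2.4700e-01  2.0537e+01  3.9883e+01  1.9050e+03]
 [ 2.5000e-02  7.6000e-01  2.0171e+01  2.4429e+01  8.8000e+02]
 [ 3.5000e-02  8.2100e-01  1.7906e+01  2.4868e+01  1.2080e+03]
 [ 4.5000e-02  8.8200e-01  9.9130e+00  1.7831e+01  6.7700e+02]
 [ 5.5000e-02  9.4300e-01  9.9100e+00  1.8045e+01  7.3500e+02]
 [ 6.5000e-02  9.3600e-01  9.8660e+00  1.7625e+01  7.7500e+02]
 [ 7.5000e-02  1.0940e+00  9.7660e+00  1.8170e+01  8.3800e+02]
 [ 8.5000e-02  1.0080e+00  9.7580e+00  1.8199e+01  8.9800e+02]
 [ 9.5000e-02  1.0070e+00  9.7860e+00  1.7898e+01  9.0800e+02]
 [ 1.0500e-01  9.7800e-01  9.6880e+00  1.8016e+01  9.8600e+02]
 [ 1.1500e-01  1.0390e+00  9.6790e+00  1.8051e+01  1.0250e+03]
 [ 1.2500e-01 -7.8800e-01 -8.9980e+00  3.9921e+01  9.3600e+02]]
```

View pics/s4c.png

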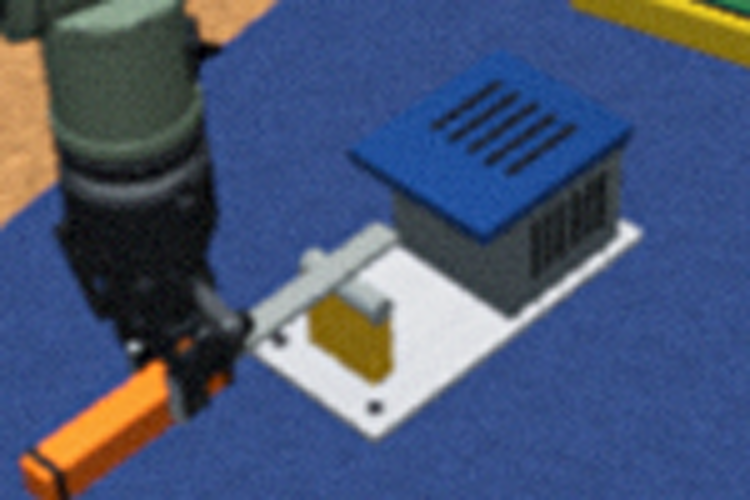

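View pics/w4.png

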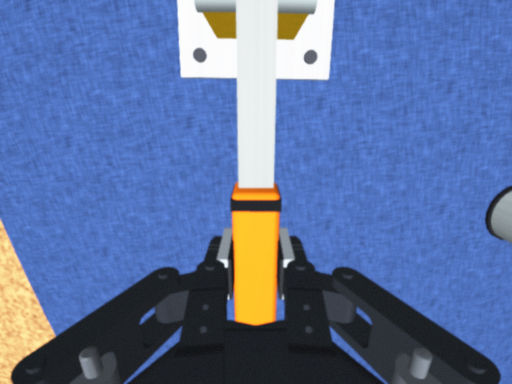

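```bash
python3 -m jog '[[[0.01,0,-0.005,0.001,0],[0.01,0,-0.01,0,0],[0.01,0,-0.01,0,0],[0.01,0,-0.01,0,0],[0.01,0,-0.005,0,0],[0.01,0,0,0,0],[0.01,0,0,0,0],[0.01,0,0,0,0]]]' 
python3 -c "
from bar import *
grab('wrist','w5');grab('scene','s5');grab('top','t5');s=readout.sense();print(s['ee_pos'],s['ee_rot'])
im,P=cloud('s5')
cv2.imwrite('pics/s5c.png',cv2.resize(im[120:220,160:310],None,fx=5,fy=5,interpolation=2))
im,P=cloud('t5')
cv2.imwrite('pics/t5c.png',cv2.resize(im[170:270,180:330],None,fx=5,fy=5,interpolation=2))"
```

```text
clock: 10.55
ee_pos: [0.4866, -0.0494, 0.0753]
ee_rot: [[0.991, -0.136, -0.0], [-0.136, -0.991, -0.0], [-0.0, 0.0, -1.0]]
ft_force: [-0.4, -0.1, -1.5]
opening: 0.267
[ 0.48660843 -0.04949716  0.07526   ] [[ 9.90583241e-01 -1.36911801e-01 -4.29110256e-05]
 [-1.36911804e-01 -9.90583239e-01 -6.35898343e-05]
 [-3.38007440e-05  6.88660501e-05 -9.99999997e-01]]
```

View pics/s5c.png

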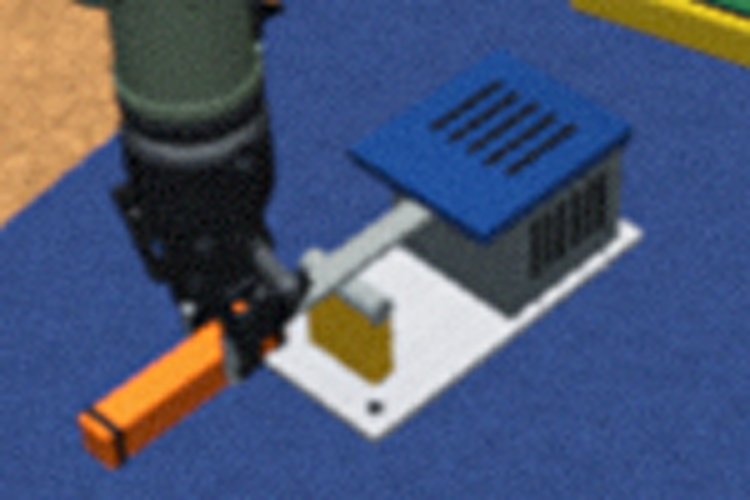

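View pics/t5c.png

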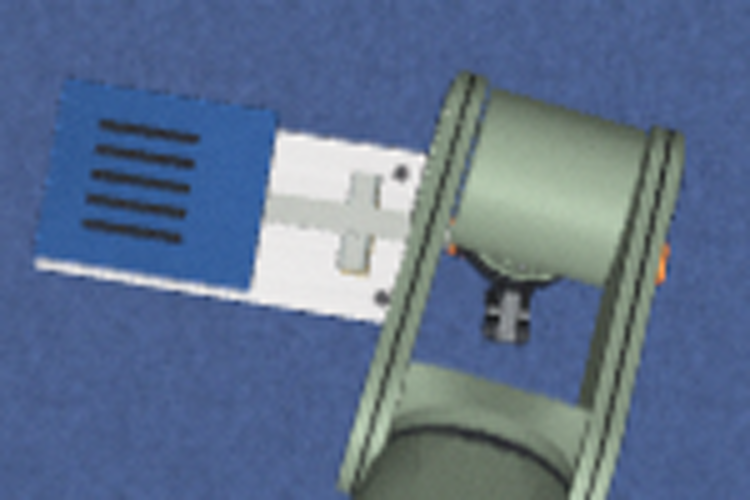

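View pics/w5.png

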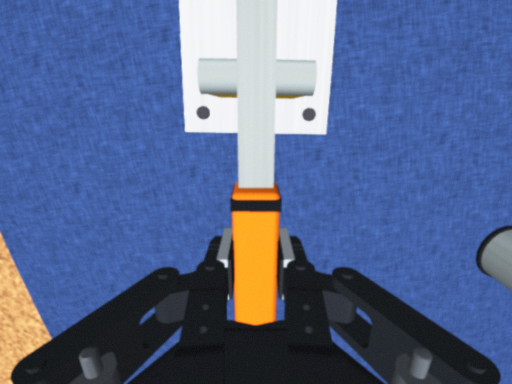

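```bash
python3 -m jog '[[[0.01,0,0,0.002,0],[0.01,0,0,0.001,0],[0.01,0,0,0.001,0],[0.01,0,0,0,0],[0.01,0,0,0,0]]]' 20
python3 -c "
from h import *
for i in range(3): grab('wrist','w6');s=readout.sense();print(s['ee_pos'],s['ft_force'],s['wrist_torque'])"
```

```text
clock: 11.2
ee_pos: [0.4866, -0.0492, 0.0712]
ee_rot: [[0.991, -0.136, -0.0], [-0.136, -0.991, 0.0], [-0.0, -0.0, -1.0]]
ft_force: [0.9, 0.3, -2.5]
opening: 0.262
[ 0.48663221 -0.04916103  0.07128766] [-0.38032867  0.39064881 -1.40827573] [ 0.05372016 -0.0523234  -0.00133158]
[ 0.48666358 -0.04917756  0.07132325] [-0.07227601  0.34024177 -1.7836357 ] [ 0.01512054 -0.03258483  0.00580153]
[ 0.48667349 -0.04917571  0.07133223] [-0.14367335  0.58090733 -2.01717893] [0.03433135 0.04346446 0.06349545]
```

```bash
python3 -m jog '[[[0.01,0,0,0.001,0],[0.01,0,0,0,0],[0.01,0,0,0,0]]]' 20
python3 -m jog '[[[0.03,0,0,0,0],[0.03,0,0,0,0],[0.036,0,0,0,0],[0.036,0,0,0,0],[0.045,0,0,0,0],[0.06,0,0,0,0],[0.06,0,0,0,0],[0.06,0,0,0,0]]]' 20
python3 -c "
from bar import *
grab('wrist','w7');grab('scene','s7');s=readout.sense();barfit('w7',s['ee_rot'],s['ee_pos'])
im,P=cloud('s7')
cv2.imwrite('pics/s7c.png',cv2.resize(im[120:220,160:310],None,fx=5,fy=5,interpolation=2))"
```

```text
clock: 11.65
ee_pos: [0.4866, -0.0492, 0.0703]
ee_rot: [[0.991, -0.136, -0.0], [-0.136, -0.991, 0.0], [-0.0, -0.0, -1.0]]
ft_force: [-0.3, 0.2, -1.9]
opening: 0.263
clock: 12.45
ee_pos: [0.4866, -0.0492, 0.0703]
ee_rot: [[0.991, -0.136, -0.0], [-0.136, -0.991, -0.0], [-0.0, 0.0, -1.0]]
ft_force: [1.2, 0.4, -0.1]
opening: 0.699
[[5.0000e-03 1.3430e+00 7.6250e+00 2.3719e+01 6.0200e+02]
 [1.5000e-02 1.3430e+00 9.3300e+00 2.4032e+01 6.8600e+02]
 [2.5000e-02 1.3750e+00 1.1430e+01 2.4604e+01 7.3200e+02]
 [3.5000e-02 1.4390e+00 7.2810e+00 2.4863e+01 1.0380e+03]
 [4.5000e-02 1.5160e+00 3.6200e+00 1.8057e+01 6.0500e+02]
 [5.5000e-02 1.6400e+00 5.1370e+00 1.7818e+01 6.5400e+02]
 [6.5000e-02 1.7370e+00 6.4550e+00 1.8089e+01 7.2000e+02]
 [7.5000e-02 1.7400e+00 7.9210e+00 1.8097e+01 8.2200e+02]
 [8.5000e-02 3.1300e-01 7.9970e+00 3.9975e+01 1.6670e+03]
 [9.5000e-02 7.0000e-03 9.4400e+00 3.9993e+01 1.7830e+03]
 [1.0500e-01 1.7780e+00 1.2259e+01 1.8042e+01 1.0370e+03]
 [1.1500e-01 1.8840e+00 1.3581e+01 1.8082e+01 1.0880e+03]]
```

View pics/s7c.png

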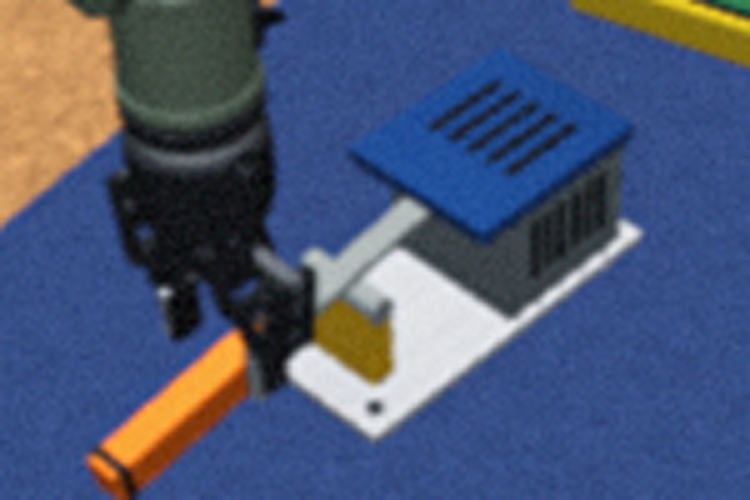

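View pics/w7.png

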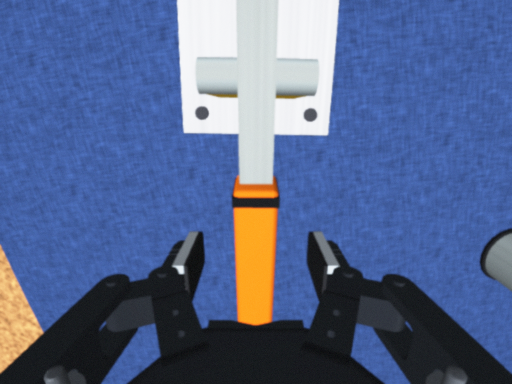

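```bash
python3 -m jog '[[[0.06,0,0,-0.02,0],[0.06,0,0,-0.03,0],[0.06,0,0,-0.03,0],[0,0.001,0.02,0,0],[0,0,0.02,0,0],[0,0,0.02,0,0],[0,0,0.014,0,0],[0,0,0,0,0],[0,0,0,0,0],[0,0,0,0,0]]]' 60
python3 -c "
from bar import *
grab('wrist','w8');grab('scene','s8');s=readout.sense();print(s['ee_pos'],s['ft_force'],s['opening'])
im,P=cloud('w8');Q=(P-s['ee_pos'])@s['ee_rot'];b,g,r=[im[...,i].astype(int) for i in range(3)]
o=(r>200)&(b<90)&(g<220)&(P[...,2]>.03);
for a in np.arange(-.06,.14,.01):
    k=o&(-Q[...,1]>a)&(-Q[...,1]<a+.01)
    if k.sum()>20:print(round(a+.005,3),Q[...,0][k].mean(),np.median(P[...,2][k]))
im,P=cloud('s8')
cv2.imwrite('pics/s8c.png',cv2.resize(im[120:220,160:310],None,fx=5,fy=5,interpolation=2))"
```

```text
clock: 13.55
ee_pos: [0.4774, -0.1219, 0.1501]
ee_rot: [[0.991, -0.136, -0.0], [-0.136, -0.991, 0.001], [-0.0, -0.001, -1.0]]
ft_force: [-0.9, -0.0, 0.6]
opening: 0.002
[ 0.477494   -0.12183102  0.15014709] [-0.1899727  -0.44149321 -0.08548881] -0.0008804519693929649
-0.015 -0.0008721818887915866 0.06509378732657309
-0.005 8.003318633670453e-06 0.06616566945070707
0.005 -0.00013754769246900585 0.0677269774968498
0.015 -0.00036227765585187133 0.06908052701165875
0.025 -3.439616297514734e-05 0.0704240525520633
0.035 0.00016434404137117498 0.07195631400773905
0.045 0.00018276433251145422 0.07337501948743921
0.055 0.00033033247918781044 0.07474369072505496
0.065 0.00016603596944970894 0.07612863924221802
0.075 0.00030804806293703097 0.07747261827617484
0.085 0.0006585837840188453 0.07894744587602087
0.095 0.0004755768111007856 0.08046690810044604
0.105 0.0005685894361614236 0.08166241664109652
```

View pics/s8c.png

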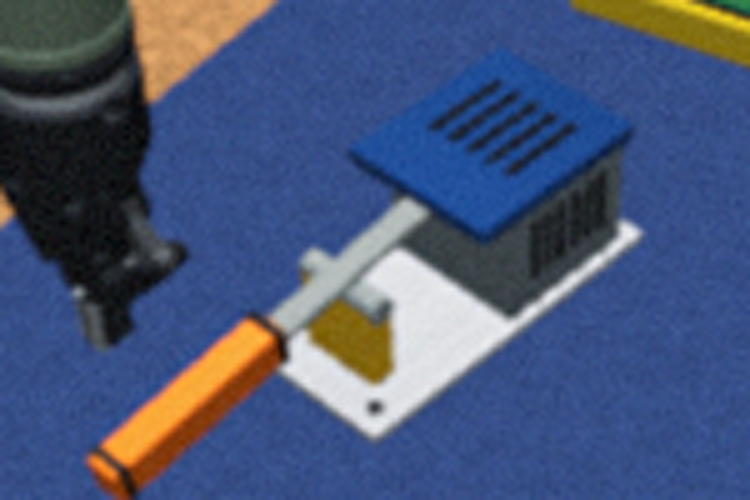

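View pics/w8.png

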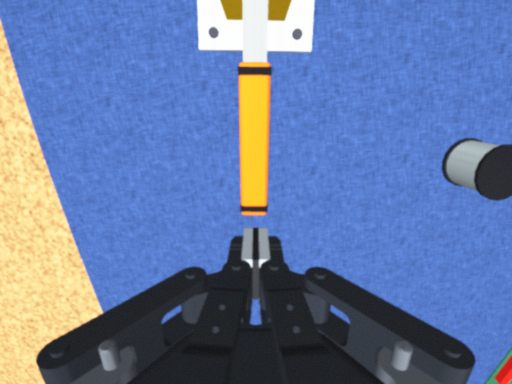

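```bash
python3 -m jog '[[[0,0,0,0.02,0],[0,0,0,0.025,0],[0,0,0,0.02,0],[0,0,0,0.01,0],[0,0,0,0.005,0],[0,0,0,0.004,0],[0,0,0,0.004,0],[0,0,0,0.003,0]]]'
python3 -m jog '[[[0,0,0,0.003,0],[0,0,0,0.003,0],[0,0,0,0.002,0],[0,0,0,0.002,0],[0,0,0,0,0]]]'
```

```text
clock: 14.45
ee_pos: [0.4793, -0.1221, 0.0615]
ee_rot: [[0.991, -0.137, 0.003], [-0.137, -0.991, 0.001], [0.003, -0.001, -1.0]]
ft_force: [-1.8, 5.4, 10.3]
opening: -0.002
clock: 14.95
ee_pos: [0.4805, -0.1226, 0.0523]
ee_rot: [[0.991, -0.137, 0.006], [-0.137, -0.991, -0.0], [0.006, -0.0, -1.0]]
ft_force: [0.2, 3.7, 9.1]
opening: 0.0
```

```bash
python3 -c "
from h import *
grab('scene','s9');s=readout.sense();print(s['ee_pos'],s['ft_force'])
im,P=cloud('s9')
cv2.imwrite('pics/s9c.png',cv2.resize(im[120:220,160:310],None,fx=5,fy=5,interpolation=2))"
```

```text
[ 0.48050266 -0.12262947  0.05230106] [-0.68893976  4.06024795 10.17000655]
```

View pics/s9c.png

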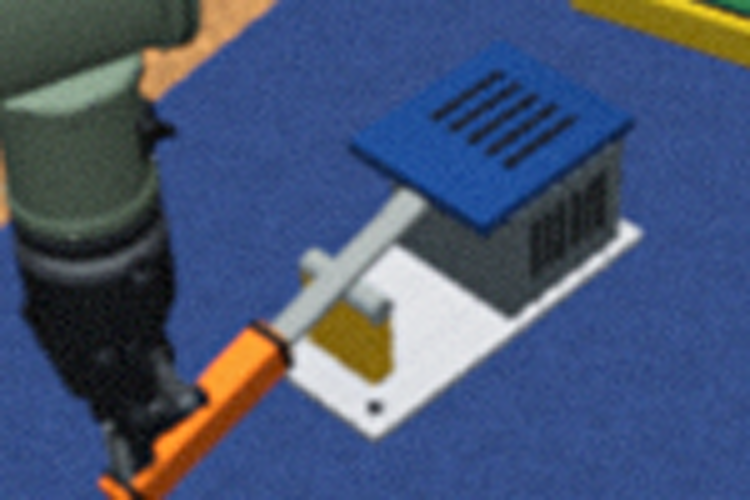

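```bash
python3 -m jog '[[[0,-0.001,0,0.003,0],[0,-0.001,0,0.003,0],[0,0,0,0.003,0],[0,0,0,0.003,0],[0,0,0,0.003,0],[0,0,0,0.001,0],[0,0,0,0,0],[0,0,0,0,0]]]'
python3 -c "
from h import *
grab('scene','s10');s=readout.sense();print(s['ee_pos'],s['ft_force'])
im,P=cloud('s10')
cv2.imwrite('pics/s10c.png',cv2.resize(im[120:220,160:310],None,fx=5,fy=5,interpolation=2))"
```

```text
clock: 15.8
ee_pos: [0.4795, -0.123, 0.0368]
ee_rot: [[0.991, -0.137, 0.008], [-0.137, -0.991, -0.002], [0.008, 0.001, -1.0]]
ft_force: [0.7, 3.2, 10.0]
opening: 0.001
[ 0.47946933 -0.12305883  0.03678925] [ 0.79716694  3.31949029 10.37810005]
```

View pics/s10c.png

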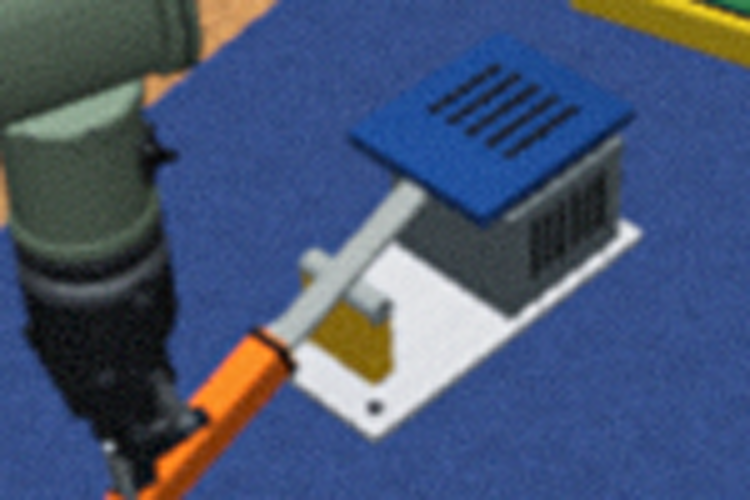

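```bash
cat > cov.py <<'E'
from h import *
def cov(t):
    im,P=cloud(t); b,g,r=[im[...,i].astype(int) for i in range(3)]
    m=(P[...,2]>.085)&(P[...,2]<.15)&(np.abs(P[...,0]-.5)<.1)&(P[...,1]>.08)&(P[...,1]<.26)&(b>100)&(b>1.6*r)
    print(t,m.sum(),np.median(P[m][:,2]))
E
python3 -c "
from cov import *
for t in('scene0','s5','s8','s9','s10'): cov(t)"
```

```text
scene0 922 0.10348452813556391
s5 947 0.1032015138380723
s8 949 0.10372085156972766
s9 932 0.1102812416406152
s10 952 0.1169533807228002
```

```bash
python3 -m jog '[[[0,0,0,-0.005,0],[0,0,0,-0.01,0],[0,0,0,-0.03,0],[0,0,0,-0.04,0],[0,0,0,-0.04,0],[0,0,0,0,0],[0,0,0,0,0],[0,0,0,0,0],[0,0,0,0,0],[0,0,0,0,0]]]'
python3 -c "
from cov import *
grab('scene','s11');s=readout.sense();print(s['ee_pos'],s['ft_force']);cov('s11')
grab('scene','s12');cov('s12')
a=load('s11')[0].astype(int);b=load('s12')[0].astype(int);print(abs(a-b)[120:300,100:310].mean())
cv2.imwrite('pics/s12c.png',cv2.resize(load('s12')[0][100:300,60:320],None,fx=3,fy=3,interpolation=2))"
```

```text
clock: 16.85
ee_pos: [0.4745, -0.1219, 0.1567]
ee_rot: [[0.991, -0.136, -0.003], [-0.136, -0.991, 0.001], [-0.003, -0.001, -1.0]]
ft_force: [0.2, 0.5, 0.6]
opening: -0.001
[ 0.47467968 -0.12198073  0.15696898] [0.07976426 0.31828664 0.53632132]
s11 950 0.11696418745272014
s12 953 0.11697599067157716
3.3472222222222223
```

View pics/s12c.png

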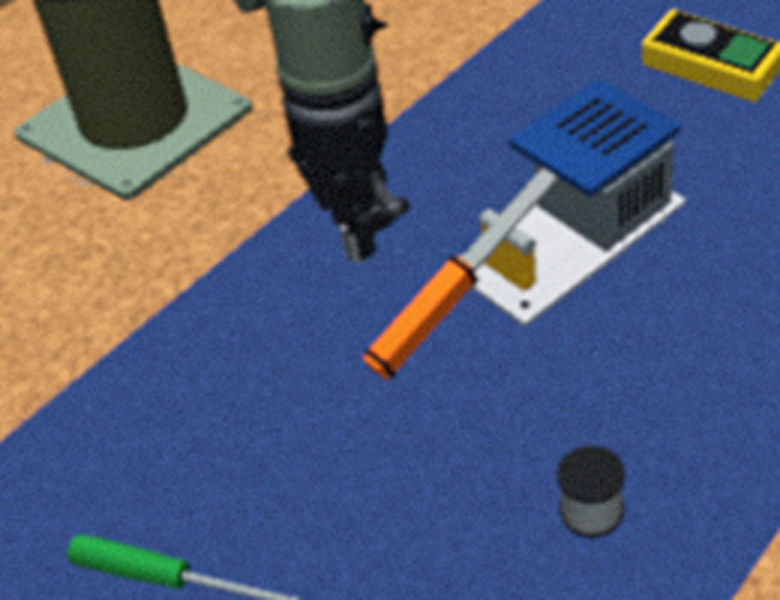

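The picture shows the cover still up, the bar resting on the roller with its tip under the lip, and the gripper clear. The bystanders are in place. I'm handing in.

```bash
python3 -c "
from cell import arm
print(arm.finish_job())"
```

```text
the job is handed in; nothing more can be done
None
```

The cover is levered up and stays there, and I have handed the job in. I gripped the pry bar at its balance point and turned it in line with the fulcrum. I then slid its tip about 18 mm under the lip, set it on the roller and let go. Last, I pressed the handle end down with the shut fingers, with about 10 N, until its top was 37 mm above the bench.

**Last checks:**
- **Cover height:** by scene-camera depth, its top rose from 103.5 mm to 117.0 mm, about 13.5 mm. It read the same in two pictures after I lifted the gripper away.
- **Bar:** it lies on the roller with its tip under the lip. I saw no movement between those two pictures, which are only about 0.05 s apart.
- **Gripper:** it is about 0.1 m clear of the bar, and the force reading is close to zero.
- **Bystanders:** the screwdriver, spool and meter look unmoved in the last picture. I judged this by eye and did not measure it.
- **Time:** the job took about 17 s of the 51 s allowed.

No check failed. The top and wrist cameras differed by 2 to 4 mm on the bar and roller positions. The fingers also drifted about 3 mm sideways on the handle while pressing, and neither affected the result.

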